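# Clip the pull onto the dust-extraction damper and open it

### The arm

A 6-joint arm with a two-finger parallel gripper is mounted at the origin on the work surface. World frame = base frame: x ahead of the robot, y to its left, z up, the work surface at z = 0. Lengths are in m, angles in rad, forces in N, time in s.
With the tool pointing down it reaches from about 0.225 to 0.875 m from the base axis. Payload 3.4 kg.
Tool frame: the origin (TCP) lies at the very end of the fingers, on their centre line; the grasp point (between the pads) lies 19 mm behind it; z points along the fingers, y is the line along which they close (so a half turn about z gives the same grasp; the last joint's range is limited). The gripper opens to 85 mm and grips with 20 to 120 N. Pads are 22 mm wide; open, the fingers measure 114 mm over their backs; the gripper's body (76 mm by 85 mm) begins 54 mm behind the grasp point. The pads swing forward as they close: fully open they stand 13 mm farther back than shut.
Start: joints at [-1.347, 0.276, 1.505, -0, 1.361, -0.121], TCP at [0.194, -0.541, 0.231] pointing down, gripper open.
Joint ranges: [-2.89, 2.89], [-0.75, 2.08], [0.22, 2.7], [-1.18, 4.32], [0.11, 2.71], [-2.7, 2.7]. Speed limits (rad/s): [2.57, 2.57, 3.14, 3.14, 3.14, 3.14].

### API

Orientations are given as a unit quaternion [w, x, y, z].
In Python, from rig import readout, vision, manip gives the robot as it stands.
- The arm moves only by the shell command python3 -m handwheel 'ROWS' [FORCE]. ROWS is JSON, a list of rows, each a list of 3 entries, a list of its own where there are three numbers: the shift along the tool's x, y, z in mm, then the turn, a rotation vector about the tool's x, y, z in units of 6 degrees (1.0 is 6 degrees), then the closure, from -1 (fully open) to 1 (shut), so that 0 is half open. A call has 1 to 20 rows; each row shifts and turns the commanded pose from where the row before left it, along the tool's axes as they then stand; what a row does not reach is not made up. A row lasts 1/8 s, in which the tool goes at most 62.5 mm and 10.7 degrees, less where a joint would pass 70% of its speed; a pose out of reach is approached as far as the arm can. A call is refused whole if a number of a shift passes 62.5 or a number of a turn 1, either way. A call with a gripper value outside its range is refused whole. The fingers move at their own pace and stop on an object; FORCE is the grip in N (left out, the last holds). Time passes only in rows, so rows that do not move let the fingers close. It gives the time, the measured TCP pose, the force, the opening and the grip force at its end, in the units of the state.
- readout.get_state(): the state, without advancing time (a new reading comes with each control period).
- vision.get_image(name): name is "scene" or "side" or "wrist"; returns the picture (420x560x3 uint8, blue, green, red); there is no depth.
- vision.camera_params(name): a dict with "intrinsics" (3x3 intrinsics, pixels), "rvec" (rotation vector, rad) and "tvec" (3), from world to camera coordinates, as OpenCV has them; the wrist camera has in their place "hand_eye" (4x4, takes a point from camera to tool coordinates, whose origin is the TCP and whose axes are the flange's). Camera axes: x right, y down, z forward; pixel columns grow to the right and rows downward; lengths in m; the calibration is good to about 2 mm. A picture is of the moment at which its call begins: read the wrist's pose just before it. camera_params takes no time and is no camera call.
- manip.sign_off(): hands the job in; it is judged then, once.
The state is a dict: "clock": time; "qpos": joint angles; "qd": joint speeds; "effort": joint torques, N m; "position": TCP position; "ee_rot": TCP orientation; "contact_force": force on the tool from outside, world axes, zero at the start; "moment": the same for the moment, N m; "width": finger opening in m; "gripper_force": force on a finger pad.
Only numpy, scipy, OpenCV 4.12 (cv2) and the standard library are available. Lean on these libraries where they do the work, as an engineer would, in place of code of your own. Each camera call takes 0.05 s, during which the arm holds its last target. There are 200 camera calls.

### The job

Open the dust extraction's slide damper with its clip-on pull: take the pull by its red grip, press its snap hook gently onto the front leg of the yellow eye until the brass gate passes it and springs shut, then draw the damper fully open with it. Leave the pull clipped on, let go and lying down, touch the damper and its box with nothing but the pull, never force it, and leave the other things where they are.

Things in the scene. Friction and masses are not known exactly. Their poses are not given: they have to be found in the camera images.
- vent: Green sheet-metal vent box fixed to the table, 140 deep x 240 wide x 60 mm high. Origin: on the table, centred, 95 mm in front of its front face, which looks along its own -x axis (roughly towards the robot); z up. A flat steel damper plate (64 mm wide, top face 8 mm above the table) comes out of a slot at the foot of the front and slides along the box's x axis.
- damper (a joint): Opening of the damper in m, growing as it is drawn out along the box's -x; 0.09 = fully open stop. It starts 0.040 to 0.055 open and stays where it is left. It slides at about 3 N, less than the hook's gate needs: pushed with the hook it runs back first, until it meets an adjustable closing stop hidden in the box, set anywhere from 0 to 0.03; only there does the gate give way.
- eye (a point): Point on the axis of the yellow eye's front leg, 25 mm above the table. The eye is a closed upright loop of 8 mm round bar on the damper plate, in the box's x-z plane: front leg here, rear leg 50 mm further to box +x, top 63 mm above the table. The plate ends 12 mm in front of the front leg. With the damper reading 0 it stands on the box's origin. Axes as the box's.
- pull: Loose clip-on pull, 0.3 kg, flat on the table: red wooden grip (54 long in x, 22 wide in y, top 68 mm up) on a dark steel snap hook 12 mm thick. Origin: under the grip's centre, on the underside; +x to the hook's mouth. Throat free from x = 51 (rigid back) to the gate at 81 mm and y = -14 to 14; outside 46 mm wide, ends at x = 98. A bar enters between nose (y = -7) and gate hinge (y = 12 mm).
- gate (a joint): Angle in rad of the brass gate across the mouth: 0 shut (sprung), opens inwards only, to 1.5. Pivot at x = 83.5, y = 16 mm of the pull, 26 long, 5 thick, tip to -y behind the nose. Pressed by a bar at y = -2 mm it takes 5 to 8 N; 26 mm after first touch its tip slips off the bar and it springs back to 0; 9 mm farther the bar meets the rigid back of the throat. Pulled from inside it stays shut.
- mouth (a point): Point on the pull in the middle of the clear mouth, at the gate: x = 83.5, y = -2, z = 6 mm in the pull's frame. Axes as the pull's.
- mug: Bystander: blue glazed mug, 76 mm wide, 85 mm high, origin at its underside.
- bowl: Bystander: terracotta bowl, 116 mm wide, 50 mm high, origin at its underside.
- vase: Bystander: small terracotta vase, 72 mm wide, 125 mm high, origin at its underside.
- glaze: Bystander: white glaze jar with blue cap, 48 mm wide, 90 mm high, origin at its underside.
- brush: Bystander: glaze brush 180 mm long lying on the table.
- tile: Bystander: blue glazed tile 100 x 100 x 10 mm, lying flat, origin at its underside.
- weight: Bystander: brass weight, cylinder 44 mm wide, 35 mm high, origin at its underside.
Things that resemble listed ones, but are neither listed nor needed, are in the scene too. What is shaped like the pull but purple is not meant.

How it is judged:
On the way, in this order (a step that is already met when the one before it is completed fails the run):
1. the eye's front leg is inside the snap hook and the gate has sprung shut behind it (x of eye in the frame of pull between 0.05 and 0.081 m and y of eye in the frame of pull between -0.016 and 0.016 m and z of eye in the frame of pull between -0.03 and 0.04 m and value of joint gate below 0.15 rad), for 0.15 s.
2. with the eye inside the shut hook, the damper is drawn fully open (all of step 1 and value of joint damper above 0.085 m), for 0.2 s.
At the end, for the whole second after the job is handed in: The eye's front leg is inside the hook's throat with the gate shut (within 0.15 rad), the damper is fully open (within 7 mm of its 90 mm stop), and the pull, let go, lies at rest on the damper plate and table, within 0.2 rad of flat and its origin less than 20 mm above the table (all of step 1 and value of joint damper above 0.083 m and angle between pull's own z axis and vertical below 0.2 rad and height (world z) of pull below 0.02 m and linear speed of pull below 0.02 m/s); the robot touches nothing.
It fails at once if the pull and the damper or its box are pressed together with more than 30 N (contact force between pull and vent above 30 N).
It fails at once if the gripper or arm touches the damper, its eye or the box (contact force between any of the fingers, the arm and vent above 1 N).
It fails at once if another thing on the table is moved by more than 30 mm or tipped (distance of any of mug, bowl, vase, glaze, brush, tile, weight from where it was at the start of the episode above 0.03 m or angle between any of mug, bowl, vase, glaze, tile, weight's own z axis and vertical above 0.5 rad).
It also fails if it takes over 64 s, if anything falls off the work surface, if the arm or the gripper's body presses on something with over 40 N, if the wrist force passes 120 N, or if a joint passes its speed limit or range.

## Working session

There is one attempt and no reset: what is moved stays moved. The work goes in short steps, Python scripts to look and compute and a shell command to move; the robot and the scene stay as the last step left them, time stands still between calls to the robot, and variables do not carry over. Pictures are saved under pics/ and viewed, at most 10 in all, crops included, and the job is handed in when it is done.

```bash
ls; mkdir -p pics; python3 - <<'E'
from rig import readout, vision
import cv2,numpy as np
s=readout.get_state();print(s)
a=vision.get_image("scene");b=vision.get_image("side")
cv2.imwrite("pics/scene0.png",a);cv2.imwrite("pics/side0.png",b)
for n in("scene","side","wrist"):print(n,vision.camera_params(n))
E
```

```text
pics
{'clock': 0.0, 'qpos': array([-1.34698995e+00,  2.76611716e-01,  1.50615189e+00,  4.39379205e-06,
        1.36072325e+00, -1.21009366e-01]), 'qd': array([-4.11572579e-05,  9.47559043e-04,  5.84496703e-04, -9.59544533e-04,
       -1.18754956e-03,  1.46071512e-03]), 'effort': array([ 1.14975624e-03, -4.16772652e+01, -2.45803034e+01, -2.80065865e-05,
        1.10592420e-02,  2.80722850e-05]), 'position': array([ 0.19423289, -0.54062207,  0.23042272]), 'ee_rot': array([-9.45959462e-04,  9.85174178e-01,  1.71554487e-01, -4.65127581e-05]), 'contact_force': array([0.59062981, 1.39022789, 0.75567653]), 'moment': array([-0.04990492,  0.01241138,  0.03287171]), 'gripper_force': 0.0, 'width': 0.08589680455800977}
scene {'intrinsics': array([[508.09729392,   0.        , 271.76970779],
       [  0.        , 508.09729392, 217.1596579 ],
       [  0.        ,   0.        ,   1.        ]]), 'rvec': array([ 1.33800364,  2.09796877, -0.9889758 ]), 'tvec': array([ 0.21729946, -0.2531077 ,  1.68312738])}
side {'intrinsics': array([[535.93807615,   0.        , 276.01560009],
       [  0.        , 535.93807615, 212.21814357],
       [  0.        ,   0.        ,   1.        ]]), 'rvec': array([ 0.88903126, -2.44487211,  1.20286705]), 'tvec': array([0.40572566, 0.26539161, 1.04409277])}
wrist {'intrinsics': array([[302.2953583 ,   0.        , 278.1740548 ],
       [  0.        , 302.2953583 , 209.61840578],
       [  0.        ,   0.        ,   1.        ]]), 'hand_eye': array([[-7.11877489e-04, -9.57765739e-01, -2.87548749e-01,
         7.41153880e-02],
       [ 9.99999650e-01, -8.07906810e-04,  2.15296441e-04,
         6.16523518e-04],
       [-4.38516147e-04, -2.87548495e-01,  9.57765979e-01,
        -1.42443498e-01],
       [ 0.00000000e+00,  0.00000000e+00,  0.00000000e+00,
         1.00000000e+00]])}
```

View pics/scene0.png

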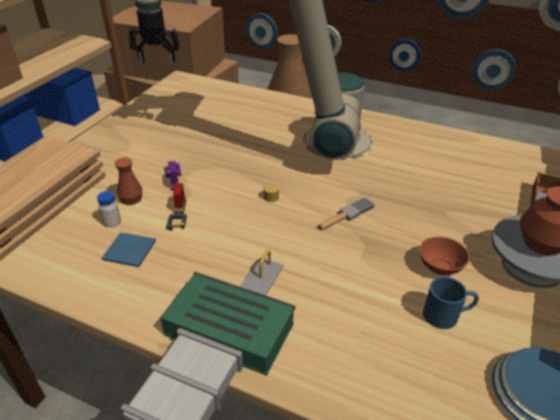

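View pics/side0.png

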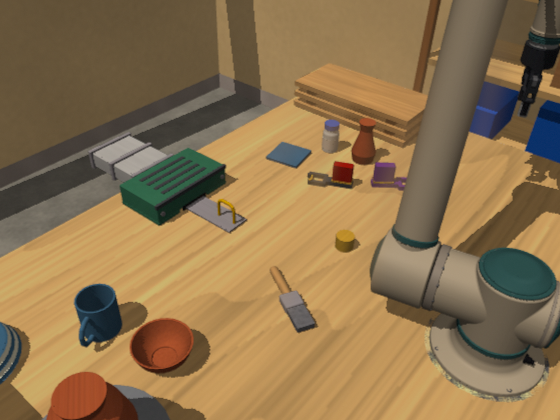

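The scene view shows the red pull at (178,195) with its hook at (177,222), the purple decoy at (173,172), the eye at (264,262) and the vent at (228,318). In the side view the grip is at (343,172), the hook at (318,180) and the eye at (228,210).

```bash
cat > h.py <<'E'
import cv2,numpy as np
from scipy.spatial.transform import Rotation as R
from rig import readout,vision
def cam(n,s=None):
    p=vision.camera_params(n);K=p["intrinsics"]
    if "rvec" in p:
        M=cv2.Rodrigues(p["rvec"])[0];return K,M.T,-M.T@p["tvec"]
    s=s or readout.get_state();q=s["ee_rot"];Rt=R.from_quat([q[1],q[2],q[3],q[0]]).as_matrix();H=p["hand_eye"]
    return K,Rt@H[:3,:3],Rt@H[:3,3]+s["position"]
def onplane(c,uv,z):
    K,A,o=c;uv=np.atleast_2d(np.asarray(uv,float))
    d=np.c_[uv,np.ones(len(uv))]@np.linalg.inv(K).T@A.T
    return o+d*((z-o[2])/d[:,2])[:,None]
def tri(c1,u1,c2,u2):
    a=[];b=[]
    for (K,A,o),u in((c1,u1),(c2,u2)):
        d=A@np.linalg.inv(K)@[*u,1];d/=np.linalg.norm(d);P=np.eye(3)-np.outer(d,d);a.append(P);b.append(P@o)
    return np.linalg.lstsq(np.vstack(a),np.hstack(b),rcond=None)[0]
def mask(im,lo,hi,box=None):
    m=cv2.inRange(cv2.cvtColor(im,cv2.COLOR_BGR2HSV),np.array(lo),np.array(hi))
    if box:
        k=np.zeros_like(m);x0,y0,x1,y1=box;k[y0:y1,x0:x1]=255;m&=k
    return m
def blob(m):
    n,l,st,c=cv2.connectedComponentsWithStats(m);i=1+np.argmax(st[1:,4]);return (l==i).astype(np.uint8)*255,st[i],c[i]
def proj(c,p):
    K,A,o=c;q=(np.atleast_2d(p)-o)@A@K.T;return q[:,:2]/q[:,2:]
E
python3 - <<'E'
from h import *
a=cv2.imread("pics/scene0.png");b=cv2.imread("pics/side0.png");ca=cam("scene");cb=cam("side")
np.set_printoptions(precision=4,suppress=True)
ma,sa,c1=blob(mask(a,(0,150,90),(6,255,255),(160,175,200,215)));mb,sb,c2=blob(mask(b,(0,150,90),(6,255,255),(325,155,360,190)))
print("grip",c1,c2,sa,sb,tri(ca,c1,cb,c2))
ya,s1,c1=blob(mask(a,(18,130,110),(32,255,255),(250,245,280,280)));yb,s2,c2=blob(mask(b,(18,130,110),(32,255,255),(210,195,245,228)))
print("eye",s1,s2,c1,c2,tri(ca,c1,cb,c2))
for n,z,pa in(("vase",0,(130,200)),("glaze",0,(111,222)),("purple",0.03,(173,172)),("hooktip",.006,(177,228)),("tile",0.01,(129,249)),("weight",0,(271,198)),("brush",0,(346,214)),("ventFL",.06,(200,277)),("ventFR",.06,(293,312)),("ventBL",.06,(165,318))):print(n,onplane(ca,pa,z))
E
```

```text
grip [177.9326 189.3146] [340.9602 169.2434] [174 183   9  13  89] [333 162  20  18 226] [ 0.5218 -0.273   0.0584]
eye [260 250  11  24  92] [212 195  29  29 217] [264.6739 258.1957] [227.0783 202.0968] [0.6506 0.041  0.0535]
vase [[ 0.5527 -0.4239  0.    ]]
glaze [[ 0.6529 -0.4105 -0.    ]]
purple [[ 0.4193 -0.3639  0.03  ]]
hooktip [[ 0.6048 -0.2325  0.006 ]]
tile [[ 0.7266 -0.2934  0.01  ]]
weight [[ 0.3762 -0.0673  0.    ]]
brush [[0.3549 0.1486 0.    ]]
ventFL [[ 0.774  -0.0547  0.06  ]]
ventFR [[0.7785 0.1701 0.06  ]]
ventBL [[ 0.9027 -0.0595  0.06  ]]
```

```bash
python3 -m handwheel '[[[48,-20,-10],[0,0,0],-1],[[48,-20,-10],[0,0,0],-1],[[48,-20,-10],[0,0,0],-1],[[48,-20,-10],[0,0,0],-1],[[48,-20,-10],[0,0,0],-1],[[48,-20,-10],[0,0,0],-1],[[48,-20,-10],[0,0,0],-1],[[48,-20,-10],[0,0,0],-1],[[0,0,0],[0,0,0],-1],[[0,0,0],[0,0,0],-1]]' 30
python3 - <<'E'
from h import *
import pickle
s=readout.get_state();a=vision.get_image("wrist");cv2.imwrite("pics/w1.png",a);pickle.dump(s,open("w1.pkl","wb"))
E
```

```text
clock: 1.35
position: [0.5012, -0.2608, 0.3107]
ee_rot: [-0.0, 0.985, 0.172, -0.001]
contact_force: [0.1, 0.3, 0.3]
width: 0.0856
gripper_force: 0.0
```

View pics/w1.png

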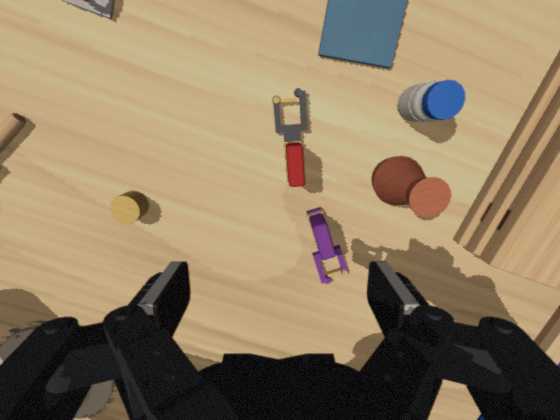

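The wrist view shows the red grip top at about (295,165), its hook above it to (290,95), with the gate hinge at (277,100) and the nose at (299,93). The purple decoy at (328,245), weight at (125,208), vase at (400,180) and jar at (430,102) stand around it.

```bash
python3 - <<'E'
from h import *
import pickle
np.set_printoptions(precision=4,suppress=True)
s=pickle.load(open("w1.pkl","rb"));c=cam("wrist",s);im=cv2.imread("pics/w1.png")
hsv=cv2.cvtColor(im,cv2.COLOR_BGR2HSV)
m,st,ce=blob(mask(im,(0,120,60),(8,255,255),(275,130,315,200)));ys,xs=np.nonzero(m)
print(st,ce)
for y in range(143,190,4):
    print(y,xs[ys==y].min() if (ys==y).any() else None,xs[ys==y].max() if (ys==y).any() else None,hsv[y,290:304:4].tolist())
# steel/dark hook
k=mask(im,(0,0,0),(180,255,95),(265,80,318,148));k,st,ce=blob(k);ys,xs=np.nonzero(k);print(st,ce)
P=onplane(c,np.c_[xs,ys],.012)[:,:2]
print("hook",cv2.minAreaRect(P.astype(np.float32)*1000),cv2.boxPoints(cv2.minAreaRect(P.astype(np.float32)*1000)))
ys,xs=np.nonzero(m);P=onplane(c,np.c_[xs,ys],.068)[:,:2].astype(np.float32)*1000
print("red",cv2.minAreaRect(P),cv2.boxPoints(cv2.minAreaRect(P)),P.mean(0))
cv2.imwrite("pics/w1c.png",cv2.resize(im[80:200,240:340],None,fx=6,fy=5,interpolation=cv2.INTER_CUBIC)[:600])
print("camera",c[2])
E
```

```text
[286 143  19  44 713] [295.0827 164.2749]
143 289 298 [[8, 188, 99], [3, 196, 87], [5, 185, 87], [17, 105, 131]]
147 286 302 [[1, 188, 152], [1, 185, 156], [1, 185, 157], [5, 167, 119]]
151 286 302 [[1, 182, 164], [2, 184, 165], [1, 183, 164], [3, 175, 121]]
155 286 303 [[2, 183, 166], [1, 192, 162], [1, 193, 161], [2, 185, 124]]
159 287 303 [[1, 185, 164], [1, 182, 164], [1, 180, 163], [1, 182, 130]]
163 287 303 [[1, 185, 163], [1, 185, 161], [1, 182, 160], [1, 186, 137]]
167 287 303 [[1, 189, 159], [1, 177, 164], [1, 180, 164], [1, 185, 143]]
171 288 303 [[1, 192, 158], [1, 183, 164], [1, 183, 163], [1, 191, 148]]
175 288 304 [[1, 188, 159], [1, 189, 163], [1, 183, 162], [1, 186, 152]]
179 289 304 [[0, 191, 155], [1, 180, 163], [1, 184, 162], [1, 178, 159]]
183 289 304 [[1, 191, 152], [1, 180, 164], [2, 191, 160], [1, 183, 156]]
187 None None [[17, 95, 186], [17, 95, 183], [17, 92, 186], [17, 101, 141]]
[274  89  33  53 649] [292.4653 120.0539]
hook ((580.248046875, -251.08506774902344), (68.04401397705078, 43.47251892089844), 24.55211067199707) [[ 540.2703 -245.451 ]
 [ 558.334  -284.9929]
 [ 620.2258 -256.7192]
 [ 602.162  -217.1773]]
red ((525.510498046875, -275.6476745605469), (55.24993133544922, 21.369064331054688), 24.61913299560547) [[ 495.9457 -277.4425]
 [ 504.8477 -296.8691]
 [ 555.0753 -273.8528]
 [ 546.1733 -254.4263]] [ 525.788  -275.4427]
camera [ 0.5714 -0.2362  0.453 ]
```

View pics/w1c.png

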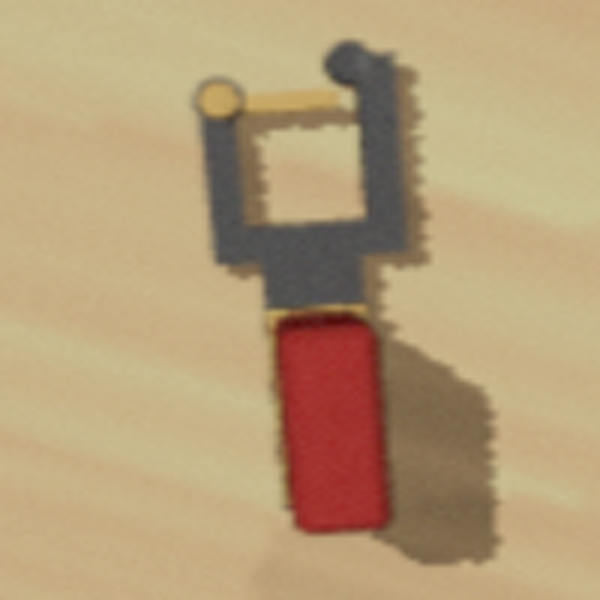

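```bash
python3 -m handwheel '[[[0,0,0],[0,0,-0.81],-1],[[8,12,0],[0,0,0],-1],[[7.5,11.5,40],[0,0,0],-1],[[0,0,50],[0,0,0],-1],[[0,0,50],[0,0,0],-1],[[0,0,50],[0,0,0],-1],[[0,0,40],[0,0,0],-1],[[0,0,30],[0,0,0],-1],[[0,0,20],[0,0,0],-1],[[0,0,0],[0,0,0],-1],[[0,0,0],[0,0,0],0.5],[[0,0,0],[0,0,0],0.5],[[0,0,0],[0,0,0],1],[[0,0,0],[0,0,0],1],[[0,0,0],[0,0,0],1],[[0,0,0],[0,0,0],1],[[0,0,0],[0,0,0],1]]' 50
python3 -m handwheel '[[[0,0,-10],[0,0,0],1],[[0,0,-20],[0,0,0],1],[[0,0,-30],[0,0,0],1],[[0,0,-30],[0,0,0],1],[[0,0,-20],[0,0,0],1],[[0,0,0],[0,0,0],1],[[0,0,0],[0,0,0],1]]'
```

```text
clock: 3.52
position: [0.5259, -0.2758, 0.0321]
ee_rot: [0.0, 0.977, 0.213, 0.0]
contact_force: [0.4, 0.0, 4.7]
width: 0.0216
gripper_force: 52.1
clock: 4.4
position: [0.5247, -0.2752, 0.1401]
ee_rot: [-0.001, 0.977, 0.213, -0.001]
contact_force: [-0.1, 0.1, -2.3]
width: 0.0217
gripper_force: 51.1
```

```bash
python3 -m handwheel '[[[0,0,-24],[0,0,0.82],1],[[0,0,-24],[0,0,0.82],1],[[0,0,-24],[0,0,0.82],1],[[0,0,-24],[0,0,0.82],1],[[0,0,-24],[0,0,0.82],1],[[3,-39,0],[0,0,0],1],[[3,-39,0],[0,0,0],1],[[3,-39,0],[0,0,0],1],[[3,-39,0],[0,0,0],1],[[3,-39,0],[0,0,0],1],[[0,0,0],[0,0,0],1],[[0,0,0],[0,0,0],1]]'
python3 - <<'E'
from h import *
import pickle
s=readout.get_state();a=vision.get_image("wrist");cv2.imwrite("pics/w2.png",a);pickle.dump(s,open("w2.pkl","wb"))
E
```

```text
clock: 5.9
position: [0.54, -0.0809, 0.2601]
ee_rot: [0.0, 1.0, 0.0, -0.001]
contact_force: [-0.9, 0.2, -3.3]
width: 0.0214
gripper_force: 51.2
```

View pics/w2.png

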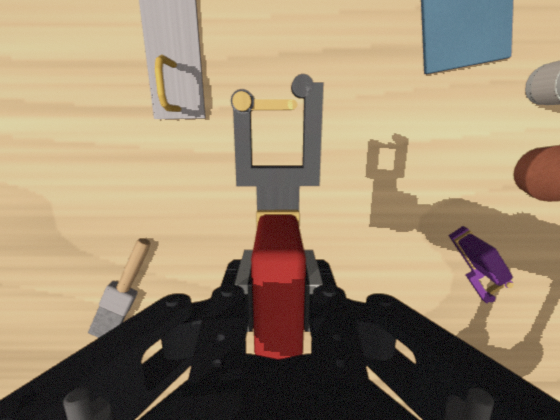

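The wrist view shows the damper plate (edges (140,0)-(153,119) and (195,0)-(206,118), front edge at row ~119). The eye's front leg runs from (163,105) to about (178,108); the held hook's gate hinge is at (242,100) and its nose at (303,86).

```bash
python3 - <<'E'
from h import *
import pickle
np.set_printoptions(precision=4,suppress=True)
s=pickle.load(open("w2.pkl","rb"));c=cam("wrist",s);im=cv2.imread("pics/w2.png")
hsv=cv2.cvtColor(im,cv2.COLOR_BGR2HSV).astype(int)
g=((hsv[...,1]<60)&(hsv[...,2]>80)).astype(np.uint8)*255;g[130:]=0;g[:,225:]=0
L=[];Rr=[]
for y in range(5,112,3):
    x=np.nonzero(g[y])[0]
    if len(x)>20:L.append((x.min(),y));Rr.append((x.max()+1,y))
F=[]
for x in range(160,200,3):
    y=np.nonzero(g[:,x])[0];F.append((x,y.max()+1))
def line(p,z):
    P=onplane(c,p,z)[:,:2].astype(np.float32);v=cv2.fitLine(P,cv2.DIST_HUBER,0,.001,.001).ravel();r=np.abs((P-v[2:])@[-v[1],v[0]]).max();return v,r
for n,p in(("L",L),("R",Rr),("F",F)):
    v,r=line(p,.008);print(n,v,"ang",np.degrees(np.arctan(v[1]/v[0])),"res",r,p[0],p[-1])
y=mask(im,(18,130,110),(32,255,255),(140,45,190,120));ys,xs=np.nonzero(y);print("yellow",[(r,xs[ys==r].min(),xs[ys==r].max()) for r in range(ys.min(),ys.max()+1,3)])
k=mask(im,(0,0,0),(180,120,110),(225,70,335,190));k,st,_=blob(k);print(st)
P=(onplane(c,np.argwhere(k)[:,::-1],s["position"][2]-.032+.012)-s["position"])[:,:2]
print("hook in tool(yaw0)",cv2.minAreaRect(P.astype(np.float32)*1000),P.min(0),P.max(0))
for n,u in(("hinge",(242,100)),("nose",(303,86)),("backL",(237,186)),("backR",(320,185))):print(n,onplane(c,u,s["position"][2]-.020)-s["position"])
E
```

```text
L [0.9999 0.0138 0.6824 0.075 ] ang 0.7928301 res 0.00059283455 (np.int64(139), 5) (np.int64(153), 110)
R [1.     0.01   0.6897 0.0106] ang 0.5717452 res 0.0005893686 (np.int64(196), 5) (np.int64(205), 110)
F [ 0.0001 -1.      0.6136  0.042 ] ang -89.99554 res 0.0011956678 (160, np.int64(119)) (199, np.int64(119))
yellow [(56, np.int64(159), np.int64(163)), (59, np.int64(156), np.int64(162)), (62, np.int64(156), np.int64(162)), (65, np.int64(156), np.int64(161)), (68, np.int64(155), np.int64(161)), (71, np.int64(156), np.int64(161)), (74, np.int64(156), np.int64(161)), (77, np.int64(156), np.int64(162)), (80, np.int64(157), np.int64(162)), (83, np.int64(157), np.int64(162)), (86, np.int64(157), np.int64(163)), (89, np.int64(158), np.int64(163)), (92, np.int64(158), np.int64(163)), (95, np.int64(159), np.int64(164)), (98, np.int64(160), np.int64(165)), (101, np.int64(160), np.int64(165)), (104, np.int64(162), np.int64(167)), (107, np.int64(164), np.int64(168)), (110, np.int64(169), np.int64(170))]
[ 234   75   89  115 4455]
hook in tool(yaw0) ((66.16563415527344, 0.1441192626953125), (57.68088912963867, 44.8028678894043), 0.04785986617207527) [ 0.0373 -0.0223] [0.095  0.0225]
hinge [[ 0.0834  0.018  -0.02  ]]
nose [[ 0.09   -0.0127 -0.02  ]]
backL [[ 0.039   0.0223 -0.02  ]]
backR [[ 0.0396 -0.0232 -0.02  ]]
```

```bash
python3 -m handwheel '[[[-10,0,0],[0,0,-0.11],1],[[-10,-20,0],[0,0,0],1],[[-10,-30,0],[0,0,0],1],[[-10,-30,0],[0,0,0],1],[[0,-30,0],[0,0,0],1],[[0,-13,0],[0,0,0],1],[[0,0,30],[0,0,0],1],[[0,0,40],[0,0,0],1],[[0,0,40],[0,0,0],1],[[0,0,40],[0,0,0],1],[[0,0,30],[0,0,0],1],[[0,0,20],[0,0,0],1],[[0,0,10],[0,0,0],1],[[0,0,0],[0,0,0],1],[[0,0,0],[0,0,0],1]]'
python3 - <<'E'
from h import *
import pickle
s=readout.get_state();a=vision.get_image("wrist");cv2.imwrite("pics/w3.png",a);pickle.dump(s,open("w3.pkl","wb"))
print(s["position"],s["contact_force"])
E
```

```text
clock: 7.82
position: [0.4999, 0.0418, 0.0522]
ee_rot: [0.0, 1.0, 0.006, 0.001]
contact_force: [0.9, 0.7, -2.9]
width: 0.0215
gripper_force: 51.2
[0.49991923 0.04178145 0.05217324] [ 0.87225306  0.73512787 -2.9379692 ]
```

View pics/w3.png

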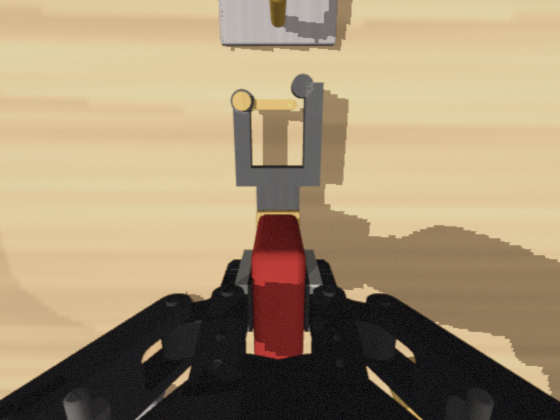

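The leg is at column 278, on the hook's centre line, with the nose edge at 293 and the plate's front edge at row 45. It should sit at y = -2 of the pull, so I'll shift 2 mm, lower 7 mm and approach.

```bash
python3 -m handwheel '[[[0,-2,4],[0,0,0],1],[[0,0,3],[0,0,0],1],[[10,0,0],[0,0,0],1],[[10,0,0],[0,0,0],1],[[7,0,0],[0,0,0],1],[[0,0,0],[0,0,0],1],[[0,0,0],[0,0,0],1]]'
python3 - <<'E'
from h import *
s=readout.get_state();a=vision.get_image("wrist");cv2.imwrite("pics/w4.png",a)
print(s["position"],s["contact_force"])
E
```

```text
clock: 8.75
position: [0.5256, 0.0442, 0.0441]
ee_rot: [0.0, 1.0, 0.006, -0.0]
contact_force: [-0.6, 0.3, -3.3]
width: 0.0209
gripper_force: 51.2
[0.52559571 0.04420876 0.04410469] [-0.62454312  0.31996592 -3.28083488]
```

View pics/w4.png

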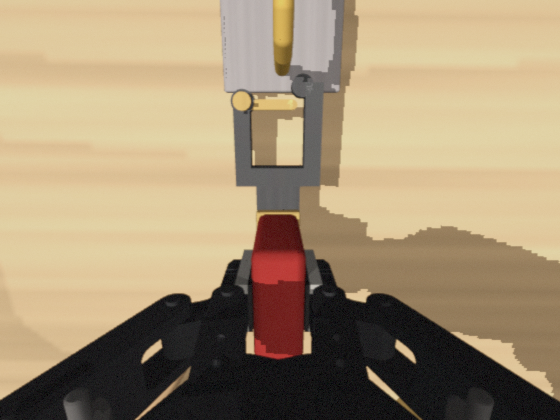

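The leg's foot is now at (282,70), between hinge and nose (edge at column 292). Alignment is good, so I'll push forward gently.

```bash
for i in 1; do python3 -m handwheel '[[[3,0,0],[0,0,0],1],[[3,0,0],[0,0,0],1],[[3,0,0],[0,0,0],1],[[3,0,0],[0,0,0],1],[[3,0,0],[0,0,0],1],[[0,0,0],[0,0,0],1]]'; done
python3 -m handwheel '[[[3,0,0],[0,0,0],1],[[3,0,0],[0,0,0],1],[[3,0,0],[0,0,0],1],[[0,0,0],[0,0,0],1]]'
python3 -m handwheel '[[[3,0,0],[0,0,0],1],[[3,0,0],[0,0,0],1],[[3,0,0],[0,0,0],1],[[0,0,0],[0,0,0],1]]'
```

```text
clock: 9.55
position: [0.5402, 0.0444, 0.044]
ee_rot: [0.0, 1.0, 0.006, -0.001]
contact_force: [-2.6, 0.1, -0.9]
width: 0.0215
gripper_force: 51.4
clock: 10.05
position: [0.5504, 0.0446, 0.0441]
ee_rot: [-0.0, 1.0, 0.006, 0.0]
contact_force: [-1.8, 0.6, -4.1]
width: 0.0213
gripper_force: 51.1
clock: 10.55
position: [0.5586, 0.0447, 0.0441]
ee_rot: [-0.0, 1.0, 0.006, -0.001]
contact_force: [-4.8, 0.9, -2.1]
width: 0.0212
gripper_force: 51.2
```

```bash
cat > look.py <<'E'
from h import *
import sys
s=readout.get_state();a=vision.get_image("wrist");n=sys.argv[1];cv2.imwrite(f"pics/{n}.png",a)
m=mask(a,(18,130,90),(32,255,255),(252,0,300,170))
y=np.nonzero(m.any(1))[0]
print(s["clock"],s["position"],s["contact_force"],"yellow rows",[(r,int((m[r]>0).sum())) for r in range(40,170,6)])
E
python3 -m handwheel '[[[3,0,0],[0,0,0],1],[[3,0,0],[0,0,0],1],[[0,0,0],[0,0,0],1]]'; python3 look.py a1
python3 -m handwheel '[[[3,0,0],[0,0,0],1],[[3,0,0],[0,0,0],1],[[0,0,0],[0,0,0],1]]'; python3 look.py a2
python3 -m handwheel '[[[3,0,0],[0,0,0],1],[[3,0,0],[0,0,0],1],[[0,0,0],[0,0,0],1]]'; python3 look.py a3
```

```text
clock: 10.92
position: [0.564, 0.0446, 0.0441]
ee_rot: [0.0, 1.0, 0.006, -0.001]
contact_force: [-6.5, -0.8, -0.5]
width: 0.0211
gripper_force: 51.4
10.925 [0.56398677 0.04458728 0.04412502] [-6.50860495 -0.75621844 -0.52984947] yellow rows [(40, 20), (46, 19), (52, 19), (58, 19), (64, 19), (70, 19), (76, 19), (82, 19), (88, 18), (94, 17), (100, 17), (106, 15), (112, 6), (118, 0), (124, 0), (130, 0), (136, 0), (142, 0), (148, 0), (154, 0), (160, 0), (166, 0)]
clock: 11.35
position: [0.5688, 0.0448, 0.0437]
ee_rot: [0.0, 1.0, 0.006, -0.002]
contact_force: [-6.5, -0.4, -3.1]
width: 0.0213
gripper_force: 51.1
11.35 [0.56880021 0.04477085 0.0436733 ] [-6.50860049 -0.43348928 -3.08375302] yellow rows [(40, 20), (46, 20), (52, 20), (58, 20), (64, 20), (70, 19), (76, 18), (82, 19), (88, 19), (94, 19), (100, 18), (106, 17), (112, 17), (118, 15), (124, 0), (130, 0), (136, 0), (142, 0), (148, 0), (154, 0), (160, 0), (166, 0)]
clock: 11.78
position: [0.5747, 0.0453, 0.0434]
ee_rot: [-0.0, 1.0, 0.006, -0.003]
contact_force: [-5.6, 2.1, -4.2]
width: 0.0214
gripper_force: 50.9
11.775 [0.57472587 0.04528047 0.04344412] [-5.56459542  2.07467796 -4.17928474] yellow rows [(40, 20), (46, 20), (52, 20), (58, 19), (64, 19), (70, 19), (76, 19), (82, 19), (88, 19), (94, 19), (100, 18), (106, 19), (112, 18), (118, 18), (124, 17), (130, 16), (136, 4), (142, 0), (148, 0), (154, 0), (160, 0), (166, 0)]
```

```bash
python3 -m handwheel '[[[3,0,0],[0,0,0],1],[[2,0,0],[0,0,0],1],[[0,0,0],[0,0,0],1]]'; python3 look.py a4
python3 -m handwheel '[[[2,0,0],[0,0,0],1],[[2,0,0],[0,0,0],1],[[0,0,0],[0,0,0],1]]'; python3 look.py a5
```

```text
clock: 12.2
position: [0.5809, 0.0458, 0.0438]
ee_rot: [-0.001, 1.0, 0.006, -0.001]
contact_force: [-3.8, 3.2, -3.7]
width: 0.0213
gripper_force: 51.0
12.2 [0.58093566 0.04584964 0.04376218] [-3.76097182  3.19531989 -3.74820761] yellow rows [(40, 20), (46, 20), (52, 19), (58, 19), (64, 19), (70, 19), (76, 19), (82, 19), (88, 19), (94, 19), (100, 18), (106, 18), (112, 18), (118, 18), (124, 18), (130, 18), (136, 18), (142, 17), (148, 9), (154, 0), (160, 0), (166, 0)]
clock: 12.62
position: [0.5885, 0.0446, 0.045]
ee_rot: [0.0, 1.0, 0.006, 0.002]
contact_force: [-0.4, 0.0, -3.0]
width: 0.0215
gripper_force: 51.1
12.625 [0.58849916 0.04461881 0.04498338] [-0.39207255  0.0405234  -3.04167247] yellow rows [(40, 18), (46, 18), (52, 18), (58, 19), (64, 19), (70, 18), (76, 18), (82, 19), (88, 19), (94, 18), (100, 20), (106, 20), (112, 18), (118, 18), (124, 18), (130, 18), (136, 17), (142, 17), (148, 18), (154, 17), (160, 15), (166, 4)]
```

View pics/a5.png

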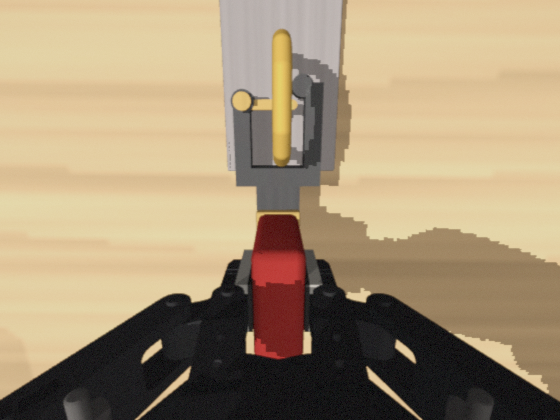

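The leg (foot at about (282,160)) is inside the throat, the brass gate lies shut across at row 103, and the force is zero. Now I'll draw.

```bash
python3 -m handwheel '[[[0,0,0],[0,0,0],1],[[0,0,0],[0,0,0],1],[[-3,0,0],[0,0,0],1],[[-3,0,0],[0,0,0],1],[[-3,0,0],[0,0,0],1],[[-3,0,0],[0,0,0],1],[[-3,0,0],[0,0,0],1],[[-3,0,0],[0,0,0],1],[[-3,0,0],[0,0,0],1],[[-3,0,0],[0,0,0],1],[[0,0,0],[0,0,0],1]]'
python3 -m handwheel '[[[-4,0,0],[0,0,0],1],[[-4,0,0],[0,0,0],1],[[-4,0,0],[0,0,0],1],[[-4,0,0],[0,0,0],1],[[-4,0,0],[0,0,0],1],[[-4,0,0],[0,0,0],1],[[-4,0,0],[0,0,0],1],[[-4,0,0],[0,0,0],1],[[-3,0,0],[0,0,0],1],[[-3,0,0],[0,0,0],1],[[0,0,0],[0,0,0],1]]'; python3 look.py a6
```

```text
clock: 14.05
position: [0.5621, 0.0446, 0.0445]
ee_rot: [0.0, 1.0, 0.006, 0.0]
contact_force: [2.2, 0.4, -2.9]
width: 0.0217
gripper_force: 51.0
clock: 15.42
position: [0.5233, 0.0442, 0.0443]
ee_rot: [0.0, 1.0, 0.006, -0.001]
contact_force: [2.3, -0.4, -1.8]
width: 0.0214
gripper_force: 51.4
15.425 [0.52334813 0.04418208 0.04425335] [ 2.31559954 -0.3695221  -1.78277906] yellow rows [(40, 19), (46, 19), (52, 19), (58, 19), (64, 19), (70, 19), (76, 19), (82, 19), (88, 19), (94, 19), (100, 20), (106, 20), (112, 18), (118, 16), (124, 7), (130, 0), (136, 0), (142, 0), (148, 0), (154, 0), (160, 0), (166, 0)]
```

```bash
python3 -m handwheel '[[[-1.5,0,0],[0,0,0],1],[[-1.5,0,0],[0,0,0],1],[[0,0,0],[0,0,0],1]]'
python3 -m handwheel '[[[-1.5,0,0],[0,0,0],1],[[-1.5,0,0],[0,0,0],1],[[0,0,0],[0,0,0],1]]'|grep -E "pos|cont"
python3 -m handwheel '[[[-1.5,0,0],[0,0,0],1],[[-1.5,0,0],[0,0,0],1],[[0,0,0],[0,0,0],1]]'|grep -E "pos|cont"
```

```text
clock: 15.85
position: [0.5207, 0.0442, 0.0442]
ee_rot: [0.0, 1.0, 0.006, -0.0]
contact_force: [2.4, -0.9, -2.3]
width: 0.0217
gripper_force: 51.3
position: [0.5176, 0.0441, 0.0442]
contact_force: [2.6, -1.8, -2.6]
position: [0.5146, 0.0441, 0.0442]
contact_force: [2.8, -0.4, -2.7]
```

```bash
for i in 1; do python3 -m handwheel '[[[-1.5,0,0],[0,0,0],1],[[-1.5,0,0],[0,0,0],1],[[0,0,0],[0,0,0],1]]'|grep -E "pos|cont"; done
python3 -m handwheel '[[[-1.5,0,0],[0,0,0],1],[[0,0,0],[0,0,0],1]]'|grep -E "pos|cont"
python3 -m handwheel '[[[-1.5,0,0],[0,0,0],1],[[0,0,0],[0,0,0],1]]'|grep -E "pos|cont"
```

```text
position: [0.5117, 0.0441, 0.0443]
contact_force: [2.1, -0.6, -2.4]
position: [0.5103, 0.044, 0.0443]
contact_force: [2.0, -0.2, -3.8]
position: [0.5088, 0.044, 0.0443]
contact_force: [2.5, 0.7, -4.6]
```

```bash
python3 -m handwheel '[[[-1.5,0,0],[0,0,0],1],[[-1.5,0,0],[0,0,0],1],[[0,0,0],[0,0,0],1]]'|grep -E "pos|cont"
python3 -m handwheel '[[[-1.5,0,0],[0,0,0],1],[[0,0,0],[0,0,0],1]]'|grep -E "pos|cont"
python3 look.py a7
```

```text
position: [0.5057, 0.044, 0.0443]
contact_force: [1.6, -0.0, -3.8]
position: [0.5049, 0.044, 0.0443]
contact_force: [3.7, 0.2, -5.7]
18.1 [0.50488963 0.04395967 0.0442864 ] [ 3.72458312  0.18901811 -5.73256464] yellow rows [(40, 19), (46, 19), (52, 19), (58, 19), (64, 19), (70, 19), (76, 19), (82, 19), (88, 19), (94, 19), (100, 19), (106, 22), (112, 18), (118, 16), (124, 8), (130, 0), (136, 0), (142, 0), (148, 0), (154, 0), (160, 0), (166, 0)]
```

```bash
python3 -m handwheel '[[[-1,0,0],[0,0,0],1],[[0,0,0],[0,0,0],1]]'|grep -E "pos|cont"
python3 -m handwheel '[[[-1,0,0],[0,0,0],1],[[0,0,0],[0,0,0],1]]'|grep -E "pos|cont"
```

```text
position: [0.5048, 0.0439, 0.0444]
contact_force: [5.3, -1.1, -6.3]
position: [0.5047, 0.0439, 0.0446]
contact_force: [7.1, -0.5, -5.1]
```

Force now rises without motion, so the damper is at its stop. I'll ease off, tilt nose-up to suit the plate, lower and check.

```bash
python3 -m handwheel '[[[0,0,0],[0,0,0],1],[[2,0,0],[0,0,0],1],[[3,0,0],[0,0,0],1],[[0,0,0],[0,0.4,0],1],[[0,0,0],[0,0.4,0],1],[[0,0,3],[0,0,0],1],[[0,0,3],[0,0,0],1],[[0,0,1],[0,0,0],1],[[0,0,0],[0,0,0],1]]'
python3 -m handwheel '[[[0,0,1],[0,0,0],1],[[0,0,0],[0,0,0],1]]'|grep -E "pos|cont"; python3 look.py a8
```

```text
clock: 19.77
position: [0.5082, 0.044, 0.0371]
ee_rot: [-0.0, 0.999, 0.006, 0.042]
contact_force: [0.6, 0.3, -2.6]
width: 0.0213
gripper_force: 51.2
position: [0.5082, 0.044, 0.0363]
contact_force: [-0.8, -0.3, -2.9]
20.025 [0.50821764 0.04399319 0.03625912] [-0.81735063 -0.34724888 -2.93247921] yellow rows [(40, 19), (46, 19), (52, 19), (58, 19), (64, 19), (70, 19), (76, 19), (82, 19), (88, 19), (94, 19), (100, 19), (106, 20), (112, 18), (118, 17), (124, 16), (130, 13), (136, 0), (142, 0), (148, 0), (154, 0), (160, 0), (166, 0)]
```

View pics/a8.png

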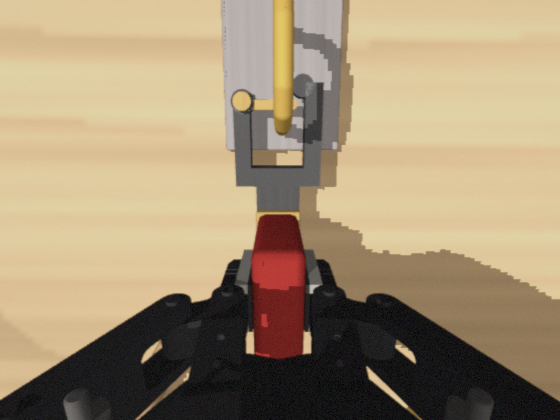

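The leg is inside near row 128 and the gate is shut at row 104. I'll lower to contact, then release.

```bash
python3 -m handwheel '[[[0,0,1],[0,0,0],1],[[0,0,0],[0,0,0],1]]'|grep -E "pos|cont"
python3 -m handwheel '[[[0,0,1],[0,0,0],1],[[0,0,0],[0,0,0],1]]'|grep -E "pos|cont"
python3 -m handwheel '[[[0,0,1],[0,0,0],1],[[0,0,0],[0,0,0],1]]'|grep -E "pos|cont"
```

```text
position: [0.5082, 0.044, 0.0353]
contact_force: [0.1, -0.2, -4.0]
position: [0.5083, 0.044, 0.0348]
contact_force: [-2.8, -0.2, 2.6]
position: [0.5083, 0.0441, 0.0346]
contact_force: [-6.0, 1.1, 11.4]
```

```bash
python3 -m handwheel '[[[0,0,-1.5],[0,0,0],1],[[0,0,0],[0,0,0],0.5],[[0,0,0],[0,0,0],0.3],[[0,0,0],[0,0,0],0],[[0,0,0],[0,0,0],-0.3],[[0,0,0],[0,0,0],-0.3],[[0,0,0],[0,0,0],-0.3]]' 20
python3 look.py a9
python3 -m handwheel '[[[0,0,-10],[0,0,0],-0.3],[[0,0,-20],[0,0,0],-0.3],[[0,0,-30],[0,0,0],-0.3],[[0,0,-40],[0,0,0],-0.3],[[0,0,-40],[0,0,0],-0.3],[[0,0,0],[0,0,0],-0.3],[[0,0,0],[0,0,0],-0.3]]'
python3 look.py b1
```

```text
clock: 21.7
position: [0.5084, 0.044, 0.0348]
ee_rot: [-0.0, 0.999, 0.006, 0.042]
contact_force: [0.6, 0.2, -0.8]
width: 0.0556
gripper_force: 0.0
21.7 [0.50835646 0.0439993  0.03480347] [ 0.61656361  0.22155768 -0.78052078] yellow rows [(40, 20), (46, 19), (52, 19), (58, 19), (64, 19), (70, 19), (76, 19), (82, 19), (88, 19), (94, 20), (100, 21), (106, 22), (112, 18), (118, 16), (124, 16), (130, 13), (136, 0), (142, 0), (148, 0), (154, 0), (160, 0), (166, 0)]
clock: 22.62
position: [0.4961, 0.0439, 0.1743]
ee_rot: [-0.0, 0.999, 0.006, 0.042]
contact_force: [0.2, -0.5, -0.5]
width: 0.0556
gripper_force: 0.0
22.625 [0.49607083 0.04393265 0.17432477] [ 0.22920125 -0.50881108 -0.45599062] yellow rows [(40, 0), (46, 0), (52, 0), (58, 7), (64, 8), (70, 8), (76, 8), (82, 8), (88, 8), (94, 8), (100, 9), (106, 8), (112, 11), (118, 7), (124, 6), (130, 0), (136, 0), (142, 0), (148, 0), (154, 0), (160, 0), (166, 0)]
```

View pics/b1.png

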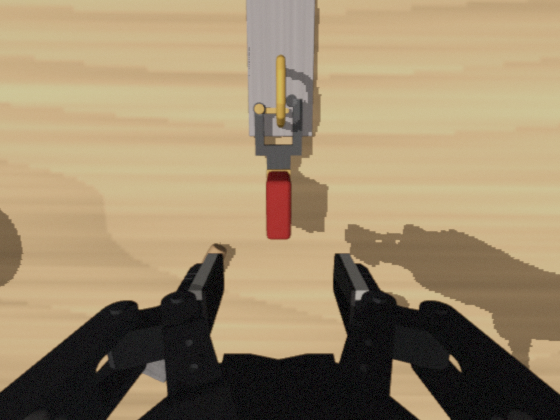

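```bash
python3 - <<'E'
from h import *
c=cam("wrist");print(onplane(c,[(255,136),(308,136)],.008))
K=cam("scene");a=vision.get_image("scene");cv2.imwrite("pics/s2.png",a)
ya,s1,c1=blob(mask(a,(18,130,110),(32,255,255),(240,220,290,280)));b=vision.get_image("side");yb,s2,c2=blob(mask(b,(18,130,110),(32,255,255),(215,185,280,240)))
print(s1,s2,tri(K,c1,cam("side"),c2))
E
```

```text
[[0.56697933 0.0677012  0.008     ]
 [0.56757087 0.01426966 0.008     ]]
[268 237  11  28  96] [215 185  39  21 203] [0.63352354 0.04753613 0.08195805]
```

```bash
python3 -c "
from rig import manip;print(manip.sign_off())"
```

```text
the job is handed in; nothing more can be done
None
```

The job is handed in at about 23 s of the 64 s allowed. The pull is clipped on the eye with its gate shut, and the damper is drawn to its open stop. The pull is let go, lying on the plate and table, with the gripper about 14 cm above it. The hand-in gave no verdict.

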